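# Move the weighed beaker to the stirrer and preset its speed

### The arm

A 6-joint arm with a two-finger parallel gripper is mounted at the origin on a cart in front of the work surface, level with it; the furniture and walls round the work are solid. World frame = base frame: x ahead of the robot, y to its left, z up, the work surface at z = 0. Lengths are in m, angles in rad, forces in N, time in s.
With the tool pointing down it reaches from about 0.275 to 1 m from the base axis. Payload 8.4 kg.
Tool frame: the origin (TCP) lies between the finger pads; the fingertips stand 11 mm ahead of it and the grasp point (between the pads) lies 8 mm behind it (bot.tips_ahead is the distance from the TCP to the fingertips, in m); z points along the fingers, y is the line along which they close (so a half turn about z gives the same grasp; the last joint's range is limited). The gripper opens to 85 mm and grips with 20 to 120 N. Pads are 22 mm wide; open, the fingers measure 114 mm over their backs; the gripper's body (76 mm by 85 mm) begins 54 mm behind the grasp point. The pads swing forward as they close: fully open they stand 13 mm farther back than shut.
Start: joints at [-1.295, 0.353, 1.633, -0, 1.155, -0.002], TCP at [0.171, -0.601, 0.242] pointing down, gripper open.
Joint ranges: [-2.63, 2.63], [-0.92, 2.1], [0.06, 2.66], [-1.3, 4.44], [0, 2.69], [-3.02, 3.02]. Speed limits (rad/s): [2.22, 2.22, 2.79, 3.14, 3.14, 3.14].

### API

Orientations are given as a unit quaternion [x, y, z, w].
In Python, from cell import sense, viewer, ticket, bot gives the robot as it stands. The module is installed in compiled form; this text tells all that it offers.
- The arm moves only by the tool arm_command, never from a script. Its arguments are lists of equal length, an entry for each row: "slide": the shift along the world's x, y, z in units of 0.02 m (1.0 is 0.02 m), a list of three; "twist": the turn, a rotation vector about the world's x, y, z in units of pi rad (1.0 is pi rad), a list of three. A call has exactly 10 rows; each row shifts and turns the commanded pose from where the row before left it; what a row does not reach is not made up. A row lasts 1/8 s, in which the tool goes at most 62.5 mm and 10.7 degrees, less where a joint would pass 70% of its speed; a pose out of reach is approached as far as the arm can. A call with a number of a shift or a turn outside -1 to 1 is refused whole. A call with a gripper value outside its range is refused whole. "grip" is the opening, from 0 (shut) to 1 (fully open), set as the call begins (left out, the last holds). The fingers move at their own pace and stop on an object; "newtons" is the grip in N (left out, the last holds). Time passes only in rows, so rows that do not move let the fingers close, or fill a call up. It gives the time, the measured TCP pose, the force, the opening and the grip force at its end, in the units of the state.
- sense(): the state, without advancing time (a new reading comes with each control period).
- viewer.capture(name): name is "scene" or "side" or "wrist"; returns a dict with "color" (420x560x3 uint8, red, green, blue), "range_z" (420x560 float32, m along the optical axis (not along the pixel's ray), 0 where there is no reading), "mtx" (3x3 intrinsics, pixels), "k1" (the pictures are not rectified: a ray, as slopes to the right and down, at radius r is drawn at 1 + k1 r^2 times it, then the intrinsics apply), "world_to_cam" (4x4, takes a point from world to camera coordinates); the wrist camera has in their place "mount" (4x4, takes a point from camera to tool coordinates, whose origin is the TCP and whose axes are the flange's). Camera axes: x right, y up, looking along -z (the intrinsics and any distortion apply to the point x, -y, -z); pixel columns grow to the right and rows downward; lengths in m; the calibration is good to about 2 mm. A picture is of the moment at which its call begins: read the wrist's pose just before it.
- ticket.hand_in(): hands the job in; it is judged then, once.
The state is a dict: "time": time; "qpos": joint angles; "qd": joint speeds; "tau": joint torques, N m; "ee_pos": TCP position; "tool_rot": TCP orientation; "force": force on the tool from outside, world axes, zero at the start; "ft_torque": the same for the moment, N m; "finger_gap": finger opening in m; "grip_force": force on a finger pad.
Only numpy, scipy, OpenCV 4.12 (cv2) and the standard library are available. Lean on these libraries where they do the work, as an engineer would, in place of code of your own. Each camera call takes 0.05 s, during which the arm holds its last target. There are 200 camera calls.

### The job

Take the small glass beaker off the pan of the right-hand balance and, without tipping it, stand it upright in the middle of the magnetic stirrer's white plate. Then, with the vessel in place, turn the black speed knob on the stirrer's sloping front clockwise until its white pointer line lies at the wedge on the marker ring round it, and let go. Leave the marker ring, the jar and the brown bottle as they are.

Things in the scene. Friction and masses are not known exactly. Their poses are not given: they have to be found in the camera images.
- beaker: small empty glass beaker (transparent), 52 mm over the rim, body 48 mm in diameter, 58 mm tall, 40 g; stands on the round steel pan (130 mm, top 76 mm above the worktop) of the right-hand top-pan balance; origin at the centre of its underside, z up
- stirrer: magnetic stirrer, fixed to the worktop: white case 260 mm deep (its x), 170 mm wide (its y), plate top 100 mm high; origin at the centre of its footprint on the worktop, its -x side is the front. The front panel slopes 25 degrees from level, rising from 44 mm high at the front edge (x = -130 mm) to 87 mm (x = -38 mm)
- plate_centre (a point): centre of the stirrer's plate, on its upper surface: white ceramic square of 144 mm with thin grey centring rings; 46 mm behind and 100 mm above the stirrer's origin
- knob_grip (a point): point on the speed knob's axis, 26 mm out from the sloping panel; its z axis is the knob's axis, out of the panel (25 degrees from vertical, towards the stirrer's front). Round fluted black knob mid-panel: grip 48 mm in diameter, 9 to 38 mm out from the panel; under it a 60 mm skirt, then the flat marker ring of 77 mm (wedge 5.5 mm high). Free panel round it for the fingers
- pointer_tip (a point): outer end of the white pointer line of the knob, on the rim of the skirt, 30 mm from the knob's axis, 5 mm out from the panel; moves with the knob
- marker_tip (a point): tip of the bright metal wedge on the dark marker ring round the knob, 30 mm from the same axis, 5 mm out from the panel; the pointer's tip meets it when the knob is set. The wedge is 10 mm wide at its outer end
- speed_knob (a joint): angle of the knob, rad: 0 at its off stop (pointer at the lower left of the dial), growing clockwise as seen facing the panel, up to 4.71; stays where it is left
- marker_ring (a joint): angle of the wedge on the same scale as the knob's angle, so the knob is set when both are equal; stiff, to be left as it is
- jar: white square plastic jar with a black cap, 71 x 71 x 123 mm, to the right of the right-hand balance; bystander; origin under its centre
- brown_bottle: brown bottle with a tan cap, 79 mm in diameter, 126 mm tall, behind the right-hand balance; bystander; origin under its centre
Mind the look-alikes: they are no part of the job. Of the things like the beaker, leave any that is red or yellow; of the rest the larger one is meant.

How it is judged:
By the outcome, as a careful person would: the job done as asked, in the order asked, and still so for the second after the job is handed in, with the robot touching nothing.
It also fails if it takes over 58 s, if anything falls off the work surface, if the arm or the gripper's body presses on something with over 40 N, if the wrist force passes 120 N, or if a joint passes its speed limit or range.

## Working session

There is one attempt and no reset: what is moved stays moved. The work goes in short steps, Python scripts to look and compute and a tool call to move; the robot and the scene stay as the last step left them, time stands still between calls to the robot, and variables do not carry over. Pictures are saved under pics/ and viewed, at most 10 in all, crops included, and the job is handed in when it is done.

Besides the shell and the picture viewer there is one more tool, called after ">>>" in YAML: its name, and indented under it one key for each argument. arm_command: Moves the arm, as the interface text tells. Shifts and turns lie within -1 to 1; 1 stands for 0.02 m of shift or pi rad of turn. Its arguments: {"type":"object","properties":{"slide":{"type":"array","items":{"type":"array","items":{"type":"number","minimum":-1,"maximum":1}}},"twist":{"type":"array","items":{"type":"array","items":{"type":"number","minimum":-1,"maximum":1}}},"grip":{"type":"number"},"newtons":{"type":"number"}},"required":["slide","twist"]}

```bash
mkdir -p pics; cat > h.py <<'E'
import numpy as np, cv2
from cell import sense, viewer, ticket, bot
from scipy.spatial.transform import Rotation as R
def cap(n):
    s=sense(); d=viewer.capture(n); 
    if n=='wrist':
        T=np.eye(4);T[:3,:3]=R.from_quat(s['tool_rot']).as_matrix();T[:3,3]=s['ee_pos']
        d['c2w']=T@d['mount']
    else: d['c2w']=np.linalg.inv(d['world_to_cam'])
    return d
def save(d,f): np.savez(f,**{k:v for k,v in d.items()})
def ray(d,u,v):
    K=d['mtx']; x=(u-K[0,2])/K[0,0]; y=(v-K[1,2])/K[1,1]
    k=float(d['k1']); rd=np.hypot(x,y); r=rd
    for _ in range(20): r=rd/(1+k*r*r)
    s=r/rd if np.all(rd>0) else 1
    return np.array([x*s,-y*s,-1.0])
def pix(d,u,v,z=None):
    "world point from range, or on the plane z"
    c=d['c2w']; r=ray(d,u,v)
    if z is None:
        t=d['range_z'][int(round(v)),int(round(u))]
    else:
        w=c[:3,:3]@r; t=(z-c[2,3])/w[2]
    return c[:3,:3]@(r*t)+c[:3,3]
def proj(d,p):
    q=np.linalg.inv(d['c2w'])@np.append(p,1); x,y=q[0]/-q[2],-q[1]/-q[2]
    f=1+float(d['k1'])*(x*x+y*y);K=d['mtx']
    return np.array([K[0,0]*x*f+K[0,2],K[1,1]*y*f+K[1,2]])
E
python3 - <<'E'
from h import *
s=sense(); print({k:np.round(v,3) for k,v in s.items()}, bot.tips_ahead)
a=[]
for n in ['scene','side']:
    d=cap(n); save(d,n+'.npz'); cv2.imwrite(f'pics/{n}.png',cv2.cvtColor(d['color'],cv2.COLOR_RGB2BGR))
    print(n,d['mtx'].tolist(),d['k1'],np.round(d['c2w'],3).tolist())
d=cap('wrist');save(d,'wrist.npz');print(np.round(d['mount'],3).tolist(),d['mtx'].tolist())
E
```

```text
{'time': np.float64(0.0), 'qpos': array([-1.295,  0.354,  1.634, -0.   ,  1.155, -0.002]), 'qd': array([ 0.   , -0.   , -0.001, -0.004,  0.   ,  0.   ]), 'tau': array([ 0.0000e+00, -6.0525e+01, -3.4206e+01, -0.0000e+00,  9.0000e-03,
        0.0000e+00]), 'ee_pos': array([ 0.171, -0.601,  0.242]), 'tool_rot': array([ 0.99 ,  0.138, -0.   , -0.001]), 'force': array([0.68 , 0.188, 0.344]), 'ft_torque': array([-0.031, -0.035,  0.045]), 'grip_force': np.float64(0.0), 'finger_gap': np.float64(0.085)} 0.011
scene [[397.0440054625213, 0.0, 282.7882873387863], [0.0, 397.0440054625213, 207.47954265176222], [0.0, 0.0, 1.0]] -0.04854084026506118 [[-0.832, 0.377, -0.407, 0.125], [-0.554, -0.563, 0.613, 0.66], [0.002, 0.736, 0.677, 0.782], [0.0, 0.0, 0.0, 1.0]]
side [[413.95461949786966, 0.0, 275.70160347127705], [0.0, 413.95461949786966, 208.1290107031824], [0.0, 0.0, 1.0]] -0.06259277696568945 [[1.0, 0.025, -0.019, 0.537], [-0.028, 0.393, -0.919, -0.943], [-0.015, 0.919, 0.393, 0.483], [0.0, 0.0, 0.0, 1.0]]
[[0.001, 0.949, 0.316, 0.082], [1.0, -0.001, -0.001, -0.0], [-0.0, 0.316, -0.949, -0.131], [0.0, 0.0, 0.0, 1.0]] [[365.3810336490165, 0.0, 282.52312091886364], [0.0, 365.3810336490165, 209.68931290866365], [0.0, 0.0, 1.0]]
```

View pics/scene.png

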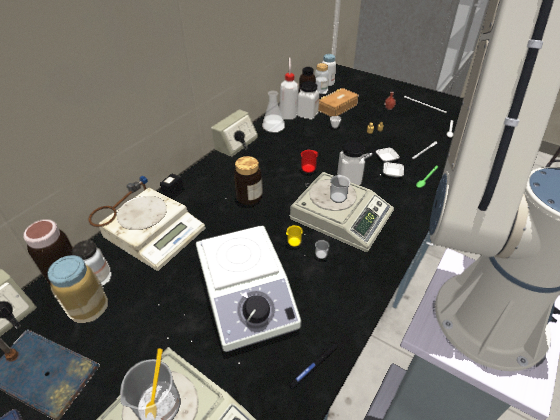

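View pics/side.png

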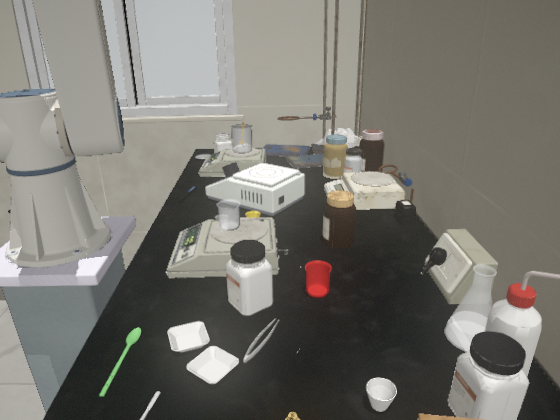

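The scene view shows the robot on the right and the stirrer at about (247,285) with its knob at (257,309). Things that could pass for the beaker:
- Clear beaker on the right-hand balance's pan, (339,188).
- Small clear cup on the worktop, (321,249).
- Yellow cup (294,236) and red cup (309,160).
- White cup, (335,122).
- Large beaker on the left balance, (150,385).

I choose (339,188), the larger clear one standing on the pan.

```bash
python3 - <<'E'
from h import *
def load(n): return dict(np.load(n+'.npz'))
d=load('scene')
for n,(u,v) in dict(beaker=(339,188),pan=(318,200),cup=(321,249),knob=(257,309),jar=(352,165),bottle=(247,166),plate=(238,258)).items():
    print(n,np.round(pix(d,u,v),3))
for n in ['scene','side']:
    d=load(n); H,W=d['range_z'].shape
    K=d['mtx'];u,v=np.meshgrid(np.arange(W),np.arange(H))
    pn=cv2.undistortPoints(np.stack([u,v],-1).reshape(-1,1,2).astype(float),K,np.array([float(d['k1']),0,0,0])) [:,0]
    # model draws x*(1+k1 r^2): same as OpenCV
    z=d['range_z'].ravel(); P=np.c_[pn[:,0]*z,-pn[:,1]*z,-z]@d['c2w'][:3,:3].T+d['c2w'][:3,3]; P[z==0]=9
    P=P.reshape(H,W,3); np.save(n+'_P.npy',P)
    c=d['color'].astype(int)
    # plate top
    c0=pix(d,238,258,0.1) if n=='scene' else np.load('c0.npy')
    np.save('c0.npy',c0)
    m=(abs(P[...,2]-0.1)<0.006)&(np.hypot(P[...,0]-c0[0],P[...,1]-c0[1])<0.16)&(c.min(-1)>120)
    q=P[m]; r=cv2.minAreaRect((q[:,:2]*1000).astype(np.float32)); print(n,'plate',r,np.median(q[:,2]),m.sum())
# crops
d=load('scene');im=cv2.cvtColor(d['color'],cv2.COLOR_RGB2BGR)
a=cv2.resize(im[160:270,280:400],None,fx=3.3,fy=3.3,interpolation=cv2.INTER_CUBIC)
b=cv2.resize(im[235:355,190:310],None,fx=3.3,fy=3.3,interpolation=cv2.INTER_CUBIC)
a=cv2.copyMakeBorder(a,0,b.shape[0]-a.shape[0],0,0,cv2.BORDER_CONSTANT)
cv2.imwrite('pics/crop1.png',np.hstack([a,b]))
E
```

```text
beaker [ 0.437 -0.071  0.131]
pan [ 0.488 -0.059  0.074]
cup [0.419 0.038 0.01 ]
knob [0.414 0.317 0.096]
jar [ 0.48  -0.245  0.079]
bottle [ 0.694 -0.019  0.126]
plate [0.526 0.236 0.099]
scene plate ((498.5521545410156, 252.10574340820312), (146.06350708007812, 231.3953399658203), 53.79216003417969) 0.09976309485896206 3180
side plate ((532.3811645507812, 223.49655151367188), (143.81478881835938, 144.5120086669922), 52.58125305175781) 0.09942321780368835 825
```

View pics/crop1.png

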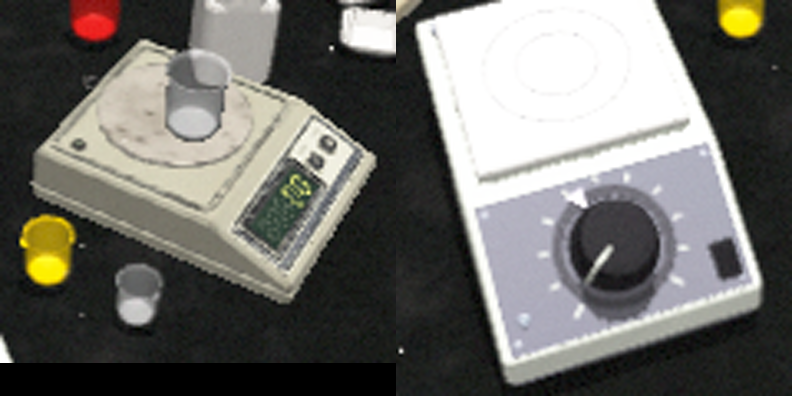

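The crop confirms the choice: the beaker on the pan is the larger clear one, and the small clear cup at original pixel (321,249) is the look-alike. The knob's pointer points to the lower left (original pixel ~(367,321) on the crop scale) and the bright wedge is at the upper left of the ring.

```bash
python3 - <<'E'
from h import *
from scipy.optimize import least_squares
d=dict(np.load('scene.npz')); print('rim ctr',pix(d,340.3,180.3,.134),'base',pix(d,280+193/3.3,160+122/3.3,.078))
for n in ['scene','side']:
    P=np.load(n+'_P.npy'); q=P.reshape(-1,3); q=q[(np.hypot(q[:,0]-.44,q[:,1]+.06)<.05)&(q[:,2]>.085)&(q[:,2]<.145)]
    print(n,len(q),np.round(q.mean(0),3), np.round(np.percentile(q,[2,98],axis=0),3).tolist())
    f=least_squares(lambda p:np.hypot(q[:,0]-p[0],q[:,1]-p[1])-.025,[.44,-.06],loss='soft_l1',f_scale=.002);print(f.x,np.median(abs(f.fun)))
    P=P.reshape(-1,3); m=(abs(P[:,2]-.0755)<.004)&(np.hypot(P[:,0]-.46,P[:,1]+.07)<.09); print('pan rect',cv2.minEnclosingCircle((P[m,:2]*1000).astype(np.float32)),m.sum())
    m=(abs(P[:,2]-.1)<.004)&(np.hypot(P[:,0]-.532,P[:,1]-.2235)<.12); print(cv2.minAreaRect((P[m,:2]*1000).astype(np.float32)),m.sum())
    # pose of stirrer: panel plane
yaw=np.deg2rad(-37.4);ex=np.array([np.cos(yaw),np.sin(yaw)])
o=np.array([.532,.2235])-.046*ex
A=np.eye(4);A[:2,:2]=np.c_[ex,[-ex[1],ex[0]]];A[:2,3]=o
for n in ['scene','side']:
    d=dict(np.load(n+'.npz'))
    for p in [(-.13,.085,0),(-.13,-.085,0),(-.13,.085,.044),(-.13,-.085,.044),(.118,.072,.1),(.118,-.072,.1),(-.026,.072,.1),(-.026,-.072,.1)]:
        print(n,p,np.round(proj(d,(A@[*p,1])[:3]),1))
E
```

```text
rim ctr [ 0.44748188 -0.09727917  0.134     ] base [ 0.44602468 -0.09593986  0.078     ]
scene 276 [ 0.443 -0.079  0.112] [[0.424, -0.101, 0.087], [0.471, -0.069, 0.134]]
[ 0.43504984 -0.05449236] 0.005777530404106335
pan rect ((467.96466064453125, -101.328857421875), 65.28742980957031) 766
((532.1842651367188, 227.99200439453125), (143.6094207763672, 148.63238525390625), 53.79216003417969) 3110
side 211 [ 0.444 -0.081  0.121] [[0.425, -0.109, 0.09], [0.472, -0.069, 0.134]]
[ 0.44922259 -0.09609238] 0.0012881730211127956
pan rect ((469.40631103515625, -104.37493133544922), 64.89715576171875) 858
((513.671875, 237.8105926513672), (143.81478881835938, 191.62591552734375), 52.58125305175781) 774
scene (-0.13, 0.085, 0) [224.3 355.4]
scene (-0.13, -0.085, 0) [300.7 331.8]
scene (-0.13, 0.085, 0.044) [222.1 345. ]
scene (-0.13, -0.085, 0.044) [301.4 320.9]
scene (0.118, 0.072, 0.1) [201.8 238.4]
scene (0.118, -0.072, 0.1) [260.7 224.4]
scene (-0.026, 0.072, 0.1) [214.4 286.3]
scene (-0.026, -0.072, 0.1) [279.7 268.8]
side (-0.13, 0.085, 0) [240.1 184.7]
side (-0.13, -0.085, 0) [204.9 200.2]
side (-0.13, 0.085, 0.044) [239.5 172.5]
side (-0.13, -0.085, 0.044) [203.8 187. ]
side (0.118, 0.072, 0.1) [299.  170.1]
side (0.118, -0.072, 0.1) [270.4 183.7]
side (-0.026, 0.072, 0.1) [260.9 162.4]
side (-0.026, -0.072, 0.1) [230.8 174.5]
```

>>> arm_command:
  slide:
    - [0.46, 0.84, 0]
    - [0.46, 0.84, 0]
    - [0.46, 0.84, 0]
    - [0.46, 0.84, 0]
    - [0.46, 0.84, 0]
    - [0.46, 0.84, 0]
    - [0.46, 0.84, 0]
    - [0.46, 0.84, 0]
    - [0.46, 0.84, 0]
    - [0.46, 0.84, 0]
  twist:
    - [0, 0, 0]
    - [0, 0, 0]
    - [0, 0, 0]
    - [0, 0, 0]
    - [0, 0, 0]
    - [0, 0, 0]
    - [0, 0, 0]
    - [0, 0, 0]
    - [0, 0, 0]
    - [0, 0, 0]
  grip: 1
  newtons: 25

```text
time: 1.4
ee_pos: [0.264, -0.432, 0.2423]
tool_rot: [0.99, 0.138, 0.0, 0.0]
force: [0.0, -0.5, -0.4]
finger_gap: 0.0852
grip_force: 0.0
```

>>> arm_command:
  slide:
    - [0.46, 0.84, 0]
    - [0.46, 0.84, 0]
    - [0.46, 0.84, 0]
    - [0.46, 0.84, 0]
    - [0.46, 0.84, 0]
    - [0.46, 0.84, 0]
    - [0.46, 0.84, 0]
    - [0.46, 0.84, 0]
    - [0.46, 0.84, 0]
    - [0.46, 0.84, 0]
  twist:
    - [0, 0, 0]
    - [0, 0, 0]
    - [0, 0, 0]
    - [0, 0, 0]
    - [0, 0, 0]
    - [0, 0, 0]
    - [0, 0, 0]
    - [0, 0, 0]
    - [0, 0, 0]
    - [0, 0, 0]

```text
time: 2.65
ee_pos: [0.3559, -0.2639, 0.2423]
tool_rot: [0.99, 0.138, 0.0, 0.0]
force: [0.2, 0.3, -0.7]
finger_gap: 0.0858
grip_force: 0.0
```

>>> arm_command:
  slide:
    - [0.46, 0.84, 0]
    - [0.46, 0.84, 0]
    - [0.46, 0.84, 0]
    - [0.46, 0.84, 0]
    - [0.46, 0.84, 0]
    - [0.46, 0.84, 0]
    - [0.46, 0.84, 0]
    - [0.46, 0.84, 0]
    - [0.46, 0.84, 0]
    - [0.46, 0.84, 0]
  twist:
    - [0, 0, 0]
    - [0, 0, 0]
    - [0, 0, 0]
    - [0, 0, 0]
    - [0, 0, 0]
    - [0, 0, 0]
    - [0, 0, 0]
    - [0, 0, 0]
    - [0, 0, 0]
    - [0, 0, 0]

```text
time: 3.9
ee_pos: [0.4476, -0.0958, 0.2423]
tool_rot: [0.99, 0.138, 0.0, 0.0]
force: [-0.7, -0.1, -0.3]
finger_gap: 0.0857
grip_force: 0.0
```

```bash
python3 - <<'E'
from h import *
s=sense(); print(s['time'],np.round(s['ee_pos'],4),np.round(s['tool_rot'],3),np.round(s['qpos'],2))
d=cap('wrist');save(d,'w1.npz')
im=cv2.cvtColor(d['color'],cv2.COLOR_RGB2BGR).copy()
for a in np.linspace(0,2*np.pi,40):
    for z,r,c in [(.134,.026,(0,0,255)),(.076,.024,(0,255,0))]:
        u,v=proj(d,[.448+r*np.cos(a),-.097+r*np.sin(a),z]); 
        if 0<=u<560 and 0<=v<420: im[int(v),int(u)]=c
cv2.imwrite('pics/w1.png',im)
E
```

```text
3.9 [ 0.4476 -0.0958  0.2423] [0.99  0.138 0.    0.   ] [-0.21  0.09  1.98 -0.    1.08  1.08]
```

View pics/w1.png

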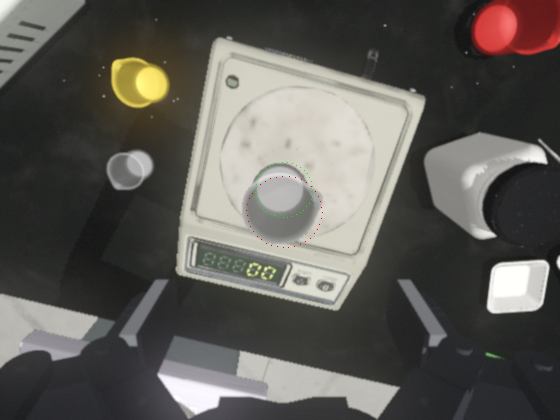

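The wrist view shows the beaker's rim centred at about (281,209), within 2 px of my projection of (0.448,-0.096). The TCP is already over that point, so I'm going straight down.

>>> arm_command:
  slide:
    - [0, 0, -0.8]
    - [0, 0, -0.8]
    - [0, 0, -0.8]
    - [0, 0, -0.8]
    - [0, 0, -0.8]
    - [0, 0, -0.8]
    - [0, 0, -0.8]
    - [0, 0, -0.8]
    - [0, 0, -0.6]
    - [0, 0, -0.25]
  twist:
    - [0, 0, 0]
    - [0, 0, 0]
    - [0, 0, 0]
    - [0, 0, 0]
    - [0, 0, 0]
    - [0, 0, 0]
    - [0, 0, 0]
    - [0, 0, 0]
    - [0, 0, 0]
    - [0, 0, 0]

```text
time: 5.2
ee_pos: [0.4465, -0.0972, 0.0961]
tool_rot: [0.99, 0.138, -0.001, -0.0]
force: [0.4, -0.3, 0.5]
finger_gap: 0.0855
grip_force: 0.0
```

>>> arm_command:
  slide:
    - [0, 0, 0]
    - [0, 0, 0]
    - [0, 0, 0]
    - [0, 0, 0]
    - [0, 0, 0]
    - [0, 0, 0]
    - [0, 0, 0]
    - [0, 0, 0]
    - [0, 0, 0]
    - [0, 0, 0]
  twist:
    - [0, 0, 0]
    - [0, 0, 0]
    - [0, 0, 0]
    - [0, 0, 0]
    - [0, 0, 0]
    - [0, 0, 0]
    - [0, 0, 0]
    - [0, 0, 0]
    - [0, 0, 0]
    - [0, 0, 0]
  grip: 0
  newtons: 22

```text
time: 6.45
ee_pos: [0.4477, -0.097, 0.0978]
tool_rot: [0.99, 0.138, 0.0, 0.0]
force: [-1.5, 1.6, 6.0]
finger_gap: 0.0503
grip_force: 20.7
```

>>> arm_command:
  slide:
    - [0, 0, 0.3]
    - [0, 0, 0.7]
    - [0, 0, 0.9]
    - [0, 0, 0.9]
    - [0, 0, 0.9]
    - [0.1, 0.3, 0.9]
    - [0.2, 0.8, 0.6]
    - [0.2, 0.8, 0.2]
    - [0.2, 0.8, 0]
    - [0.2, 0.8, 0]
  twist:
    - [0, 0, 0]
    - [0, 0, 0]
    - [0, 0, 0]
    - [0, 0, 0]
    - [0, 0, 0]
    - [0, 0, 0]
    - [0, 0, 0]
    - [0, 0, 0]
    - [0, 0, 0]
    - [0, 0, 0]

```text
time: 7.7
ee_pos: [0.4653, -0.0257, 0.2047]
tool_rot: [0.99, 0.139, -0.0, -0.0]
force: [-0.5, -0.5, -0.5]
finger_gap: 0.0503
grip_force: 21.5
```

>>> arm_command:
  slide:
    - [0.2, 0.8, 0]
    - [0.2, 0.8, 0]
    - [0.2, 0.8, 0]
    - [0.2, 0.8, 0]
    - [0.2, 0.8, 0]
    - [0.2, 0.8, 0]
    - [0.1, 0.4, 0]
    - [0, 0, 0]
    - [0, 0, 0]
    - [0, 0, 0]
  twist:
    - [0, 0, 0]
    - [0, 0, 0]
    - [0, 0, 0]
    - [0, 0, 0]
    - [0, 0, 0]
    - [0, 0, 0]
    - [0, 0, 0]
    - [0, 0, 0]
    - [0, 0, 0]
    - [0, 0, 0]

```text
time: 8.95
ee_pos: [0.4913, 0.0765, 0.2053]
tool_rot: [0.99, 0.138, -0.0, 0.0]
force: [-0.0, -0.2, -0.1]
finger_gap: 0.0498
grip_force: 21.5
```

```bash
python3 - <<'E'
from h import *
s=sense(); print(s['time'],np.round(s['ee_pos'],4),np.round(s['tool_rot'],3),np.round(s['qpos'],2),s['finger_gap'],s['grip_force'])
d=cap('wrist');save(d,'w2.npz'); e=cap('scene'); save(e,'s2.npz')
yaw=np.deg2rad(-37);ex=np.array([np.cos(yaw),np.sin(yaw)])
o=np.array([.532,.226])-.046*ex
A=np.eye(4);A[:2,:2]=np.c_[ex,[-ex[1],ex[0]]];A[:2,3]=o
im=cv2.cvtColor(d['color'],cv2.COLOR_RGB2BGR).copy()
for t in np.linspace(-.072,.072,60):
  for p in [(.046+t,.072,.1),(.046+t,-.072,.1),(.118,t,.1),(-.026,t,.1)]:
    u,v=proj(d,(A@[*p,1])[:3])
    if 0<=u<560 and 0<=v<420: im[int(v),int(u)]=(0,0,255)
ie=cv2.cvtColor(e['color'],cv2.COLOR_RGB2BGR)[130:340,180:400]
ie=cv2.resize(ie,(220*2,420),interpolation=cv2.INTER_CUBIC)
cv2.imwrite('pics/w2.png',cv2.resize(np.hstack([im,ie]),None,fx=.8,fy=.8,interpolation=cv2.INTER_AREA))
E
```

```text
8.95 [0.4913 0.0765 0.2053] [ 0.99   0.138 -0.     0.   ] [ 0.15  0.2   1.94 -0.    1.01  1.45] 0.04976926046190497 21.544339914180455
```

View pics/w2.png

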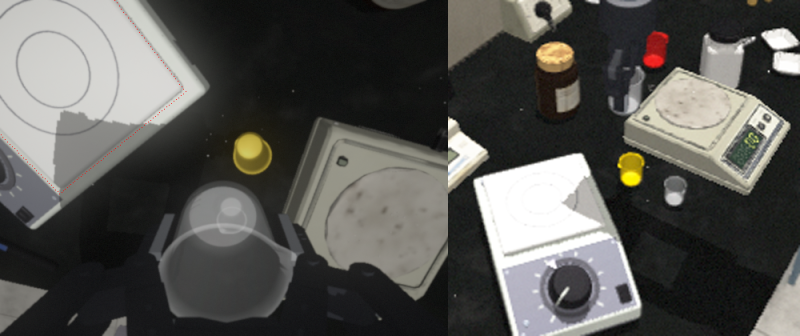

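The beaker is held upright between the fingers (rim near (228,270)), and the plate outline drawn from the model lies on the real plate edge. The centring rings' centre is at about (53.5,69) in this view.

```bash
python3 - <<'E'
from h import *
d=dict(np.load('w2.npz'))
print(pix(d,66.5,86,.1))
g=cv2.cvtColor(d['color'],cv2.COLOR_RGB2GRAY)
# refine: rectify the plate plane and look for ring centre by radial gradient symmetry
c0=pix(d,66.5,86,.1)[:2]
best=[]
from scipy.ndimage import map_coordinates
def prof(c,r):
    a=np.linspace(0,2*np.pi,180,endpoint=False)
    uv=np.array([proj(d,[c[0]+r*np.cos(t),c[1]+r*np.sin(t),.1]) for t in a]); ok=(uv[:,0]>0)&(uv[:,1]>0)
    return np.mean(np.minimum(map_coordinates(g.astype(float),[uv[ok,1],uv[ok,0]],order=1),255))
for dx in np.arange(-6,7,1.5):
  for dy in np.arange(-6,7,1.5):
    c=c0+np.array([dx,dy])/1000
    for r in np.arange(.018,.032,.001): best.append((prof(c,r),*c,r))
best.sort(); print(best[:4])
E
```

```text
[0.53516741 0.22745503 0.1       ]
[(np.float64(158.98872524885402), np.float64(0.5336674128046469), np.float64(0.22745502913550986), np.float64(0.028000000000000008)), (np.float64(184.96927773544627), np.float64(0.5351674128046469), np.float64(0.22745502913550986), np.float64(0.027000000000000007)), (np.float64(185.52235574568866), np.float64(0.5351674128046469), np.float64(0.22745502913550986), np.float64(0.028000000000000008)), (np.float64(185.86282216108125), np.float64(0.5336674128046469), np.float64(0.22895502913550986), np.float64(0.027000000000000007))]
```

>>> arm_command:
  slide:
    - [0.12, 0.5, 0]
    - [0.24, 0.85, 0]
    - [0.24, 0.85, 0]
    - [0.24, 0.85, 0]
    - [0.24, 0.85, 0]
    - [0.24, 0.85, 0]
    - [0.24, 0.85, 0]
    - [0.24, 0.85, 0]
    - [0.24, 0.8, 0]
    - [0.09, 0.28, 0]
  twist:
    - [0, 0, 0]
    - [0, 0, 0]
    - [0, 0, 0]
    - [0, 0, 0]
    - [0, 0, 0]
    - [0, 0, 0]
    - [0, 0, 0]
    - [0, 0, 0]
    - [0, 0, 0]
    - [0, 0, 0]

```text
time: 10.3
ee_pos: [0.5343, 0.2287, 0.2052]
tool_rot: [0.99, 0.139, 0.0, -0.0]
force: [-0.2, -0.2, 0.0]
finger_gap: 0.0503
grip_force: 21.6
```

>>> arm_command:
  slide:
    - [0, 0, -0.4]
    - [0, 0, -0.7]
    - [0, 0, -0.7]
    - [0, 0, -0.7]
    - [0, 0, -0.7]
    - [0, 0, -0.45]
    - [0, 0, -0.25]
    - [0, 0, -0.15]
    - [0, 0, -0.08]
    - [0, 0, 0]
  twist:
    - [0, 0, 0]
    - [0, 0, 0]
    - [0, 0, 0]
    - [0, 0, 0]
    - [0, 0, 0]
    - [0, 0, 0]
    - [0, 0, 0]
    - [0, 0, 0]
    - [0, 0, 0]
    - [0, 0, 0]

```text
time: 11.55
ee_pos: [0.5341, 0.2276, 0.1229]
tool_rot: [0.99, 0.138, 0.0, -0.0]
force: [0.6, -0.5, 0.0]
finger_gap: 0.0503
grip_force: 21.6
```

>>> arm_command:
  slide:
    - [0, 0, -0.02]
    - [0, 0, -0.02]
    - [0, 0, -0.02]
    - [0, 0, 0]
    - [0, 0, 0]
    - [0, 0, 0]
    - [0, 0, 0]
    - [0, 0, 0]
    - [0, 0, 0]
    - [0, 0, 0]
  twist:
    - [0, 0, 0]
    - [0, 0, 0]
    - [0, 0, 0]
    - [0, 0, 0]
    - [0, 0, 0]
    - [0, 0, 0]
    - [0, 0, 0]
    - [0, 0, 0]
    - [0, 0, 0]
    - [0, 0, 0]

```text
time: 12.8
ee_pos: [0.5343, 0.2277, 0.1222]
tool_rot: [0.99, 0.138, 0.0, -0.0]
force: [-1.9, -0.4, 5.6]
finger_gap: 0.0505
grip_force: 21.2
```

```bash
python3 - <<'E'
from h import *
d=cap('side'); e=cap('scene'); save(e,'s3.npz')
for n,x,b in [('a',d,(130,210,200,330)),('b',e,(200,340,180,320))]:
    im=cv2.cvtColor(x['color'],cv2.COLOR_RGB2BGR)[b[0]:b[1],b[2]:b[3]]
    globals()[n]=cv2.resize(im,(int(im.shape[1]*420/im.shape[0]),420),interpolation=cv2.INTER_CUBIC)
o=np.hstack([a,b]) if not isinstance(b,tuple) else a
E
python3 - <<'E'
from h import *
L=[]
for n,b in [('side',(110,220,200,330)),('scene',(190,340,180,330))]:
    x=cap(n); im=cv2.cvtColor(x['color'],cv2.COLOR_RGB2BGR)[b[0]:b[1],b[2]:b[3]]
    L.append(cv2.resize(im,(int(im.shape[1]*330/im.shape[0]),330),interpolation=cv2.INTER_CUBIC))
cv2.imwrite('pics/place.png',np.hstack(L))
E
```

```text
(no output)
```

View pics/place.png

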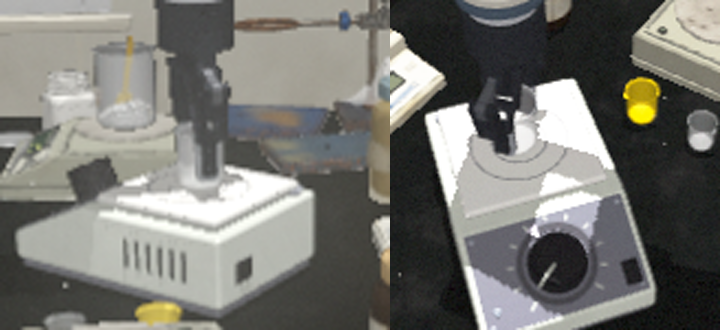

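The beaker stands on the plate, with 5.6 N of contact force. I'm releasing it and lifting straight up.

>>> arm_command:
  slide:
    - [0, 0, 0]
    - [0, 0, 0]
    - [0, 0, 0]
    - [0, 0, 0]
    - [0, 0, 0]
    - [0, 0, 0]
    - [0, 0, 0]
    - [0, 0, 0]
    - [0, 0, 0]
    - [0, 0, 0.1]
  twist:
    - [0, 0, 0]
    - [0, 0, 0]
    - [0, 0, 0]
    - [0, 0, 0]
    - [0, 0, 0]
    - [0, 0, 0]
    - [0, 0, 0]
    - [0, 0, 0]
    - [0, 0, 0]
    - [0, 0, 0]
  grip: 1

```text
time: 14.25
ee_pos: [0.5339, 0.2275, 0.1234]
tool_rot: [0.99, 0.138, -0.0, 0.0]
force: [0.4, -0.5, 0.1]
finger_gap: 0.0854
grip_force: 0.0
```

>>> arm_command:
  slide:
    - [0, 0, 0.3]
    - [0, 0, 0.7]
    - [0, 0, 0.9]
    - [0, 0, 0.9]
    - [0, 0, 0.9]
    - [0, 0, 0.9]
    - [0, 0, 0.9]
    - [0, 0, 0.5]
    - [0, 0, 0]
    - [0, 0, 0]
  twist:
    - [0, 0, 0]
    - [0, 0, 0]
    - [0, 0, 0]
    - [0, 0, 0]
    - [0, 0, 0]
    - [0, 0, 0]
    - [0, 0, 0]
    - [0, 0, 0]
    - [0, 0, 0]
    - [0, 0, 0]

```text
time: 15.5
ee_pos: [0.5336, 0.2274, 0.2429]
tool_rot: [0.99, 0.138, -0.001, 0.0]
force: [0.1, 0.4, 0.4]
finger_gap: 0.0858
grip_force: 0.0
```

```bash
python3 - <<'E'
from h import *
s=sense(); print(s['time'],np.round(s['ee_pos'],4),np.round(s['tool_rot'],3),np.round(s['qpos'],2))
d=cap('wrist');save(d,'w4.npz'); e=cap('scene'); save(e,'s4.npz')
im=cv2.cvtColor(d['color'],cv2.COLOR_RGB2BGR)
ie=cv2.cvtColor(e['color'],cv2.COLOR_RGB2BGR)[210:350,190:310]
ie=cv2.resize(ie,(360,420),interpolation=cv2.INTER_CUBIC)
cv2.imwrite('pics/w4.png',cv2.resize(np.hstack([im,ie]),None,fx=.86,fy=.86,interpolation=cv2.INTER_AREA))
E
```

```text
15.5 [0.5336 0.2274 0.2429] [ 0.99   0.138 -0.001  0.   ] [0.4  0.28 1.73 0.   1.13 1.69]
```

View pics/w4.png

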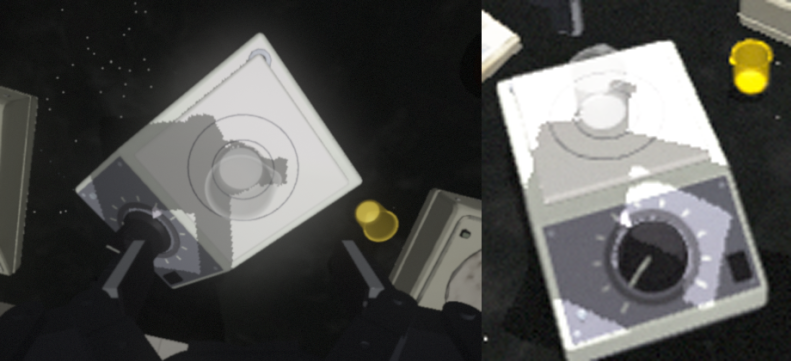

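The beaker stands upright on the centring rings: base at (240,170) in the wrist view, ring centre at about (243,168). Next I'm measuring the dial.

```bash
cat >> h.py <<'E'
def knob(yaw=-37.,pc=(.534,.2275)):
    "frame: origin on panel at knob axis, z out, x along stirrer right as seen facing (=-y), y up the slope"
    yaw=np.deg2rad(yaw); ex=np.array([np.cos(yaw),np.sin(yaw),0]); ey=np.array([-ex[1],ex[0],0]); ez=np.array([0,0,1.])
    o=np.r_[pc,0]-.046*ex; a=np.deg2rad(25)
    n=-np.sin(a)*ex+np.cos(a)*ez; up=np.cos(a)*ex+np.sin(a)*ez
    T=np.eye(4);T[:3,:3]=np.c_[-ey,up,n];T[:3,3]=o-.084*ex+.0655*ez
    return T
def dial(d,u,v,T,h=.005):
    "pixel -> dial plane coords (m) at height h over panel"
    Ti=np.linalg.inv(T)@d['c2w']; r=Ti[:3,:3]@ray(d,u,v); c=Ti[:3,3]
    return (c+r*(h-c[2])/r[2])[:2]
def rectify(d,T,h,half=.06,px=400):
    g=np.linspace(-half,half,px); uv=np.array([[proj(d,(T@[x,y,h,1])[:3]) for x in g] for y in g[::-1]]).astype(np.float32)
    return cv2.remap(cv2.cvtColor(d['color'],cv2.COLOR_RGB2BGR),uv[...,0],uv[...,1],cv2.INTER_CUBIC)
E
python3 - <<'E'
from h import *
T=knob(); d=dict(np.load('scene.npz'))
print(T.round(4).tolist(), 'grip',(T@[0,0,.026,1])[:3].round(4))
a=rectify(d,T,.005);b=rectify(d,T,.038)
for im,rs in ((a,(.030,.0385)),(b,(.024,))):
    for r in rs: cv2.circle(im,(200,200),int(r/.0003),(0,0,255),1)
cv2.imwrite('pics/dial1.png',np.hstack([a,b]))
E
```

```text
[[-0.6018, 0.7238, -0.3375, 0.4302], [-0.7986, -0.5454, 0.2543, 0.3057], [-0.0, 0.4226, 0.9063, 0.0655], [0.0, 0.0, 0.0, 1.0]] grip [0.4214 0.3123 0.0891]
```

View pics/dial1.png

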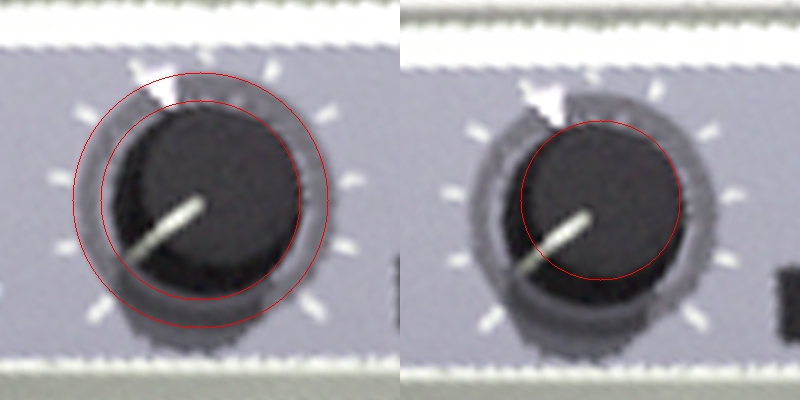

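The rectified dial view has the knob centre at about (206,200), with 0.3 mm per px. The pointer tip is at (125,263) and the wedge tip at (168,105), both about 30.7 mm from the centre, against the given 30 mm. That means a clockwise turn of about 106°. Next I'll work out the hover move.

```bash
python3 - <<'E'
from h import *
T=knob(); r,up,n=T[:3,0],T[:3,1],T[:3,2]
Rt=np.c_[-up,np.cross(-n,-up),-n]; print(np.linalg.det(Rt))
s=sense(); rv=(R.from_matrix(Rt)*R.from_quat(s['tool_rot']).inv()).as_rotvec()
print('rotvec/pi',(rv/np.pi).round(4),np.degrees(np.linalg.norm(rv)),'per row/14',(rv/np.pi/14).round(4))
B=T[:3,3]+.0018*r; h=B+.112*n; print('hover',h.round(4),((h-s['ee_pos'])/.02).round(3)); print('n',n.round(4))
np.save('Rt.npy',Rt)
E
```

```text
0.9999999999999999
rotvec/pi [-0.168   0.0313  0.6927] 128.4183840829635 per row/14 [-0.012   0.0022  0.0495]
hover [0.3913 0.3328 0.167 ] [-7.114  5.27  -3.782]
n [-0.3375  0.2543  0.9063]
```

>>> arm_command:
  slide:
    - [-0.3, 0.2, 0]
    - [-0.4, 0.3, 0]
    - [-0.4, 0.3, 0]
    - [-0.4, 0.3, 0]
    - [-0.4, 0.3, 0]
    - [-0.4, 0.3, 0]
    - [-0.4, 0.3, 0]
    - [-0.4, 0.3, 0]
    - [-0.4, 0.3, 0]
    - [-0.4, 0.3, -0.1]
  twist:
    - [-0.012, 0.0022, 0.0495]
    - [-0.012, 0.0022, 0.0495]
    - [-0.012, 0.0022, 0.0495]
    - [-0.012, 0.0022, 0.0495]
    - [-0.012, 0.0022, 0.0495]
    - [-0.012, 0.0022, 0.0495]
    - [-0.012, 0.0022, 0.0495]
    - [-0.012, 0.0022, 0.0495]
    - [-0.012, 0.0022, 0.0495]
    - [-0.012, 0.0022, 0.0495]

```text
time: 16.85
ee_pos: [0.4556, 0.2857, 0.2409]
tool_rot: [0.591, 0.788, -0.055, 0.163]
force: [0.4, -0.1, 1.1]
finger_gap: 0.0853
grip_force: 0.0
```

>>> arm_command:
  slide:
    - [-0.4, 0.3, -0.2]
    - [-0.4, 0.3, -0.4]
    - [-0.4, 0.3, -0.6]
    - [-0.4, 0.3, -0.6]
    - [-0.4, 0.3, -0.6]
    - [-0.4, 0.3, -0.6]
    - [-0.4, 0.3, -0.5]
    - [-0.4, 0.27, -0.18]
    - [-0.01, 0, 0]
    - [0, 0, 0]
  twist:
    - [-0.012, 0.0022, 0.0495]
    - [-0.012, 0.0022, 0.0495]
    - [-0.012, 0.0022, 0.0495]
    - [-0.012, 0.0022, 0.0495]
    - [0, 0, 0]
    - [0, 0, 0]
    - [0, 0, 0]
    - [0, 0, 0]
    - [0, 0, 0]
    - [0, 0, 0]

```text
time: 18.1
ee_pos: [0.392, 0.3332, 0.1682]
tool_rot: [0.309, 0.926, -0.068, 0.205]
force: [1.0, 0.4, -0.2]
finger_gap: 0.0852
grip_force: 0.0
```

```bash
python3 - <<'E'
from h import *
s=sense(); print(s['time'],np.round(s['ee_pos'],4),np.round(s['tool_rot'],3),np.round(s['qpos'],2))
Rt=np.load('Rt.npy'); print('rot err deg',np.degrees((R.from_matrix(Rt)*R.from_quat(s['tool_rot']).inv()).as_rotvec()).round(2))
d=cap('wrist');save(d,'w5.npz'); T=knob()
np.save('s5.npy',s['ee_pos'])
a=rectify(d,T,.0);b=rectify(d,T,.005)
for im,h in ((a,0),(b,.005)):
    for k in range(0,400,50): cv2.line(im,(k,0),(k,4),(0,0,255),1);cv2.line(im,(0,k),(4,k),(0,0,255),1)
c=cv2.resize(cv2.cvtColor(d['color'],cv2.COLOR_RGB2BGR),(266,200),interpolation=cv2.INTER_AREA)
cv2.circle(b,(200,200),100,(0,0,255),1);o=np.vstack([np.hstack([a,b]),cv2.copyMakeBorder(c,0,0,0,534,cv2.BORDER_CONSTANT)])
cv2.imwrite('pics/dial2.png',o)
E
```

```text
18.1 [0.392  0.3332 0.1682] [ 0.309  0.926 -0.068  0.205] [ 0.98  0.3   1.99 -0.54  0.95  0.39]
rot err deg [-0.13 -0.03 -0.07]
```

View pics/dial2.png

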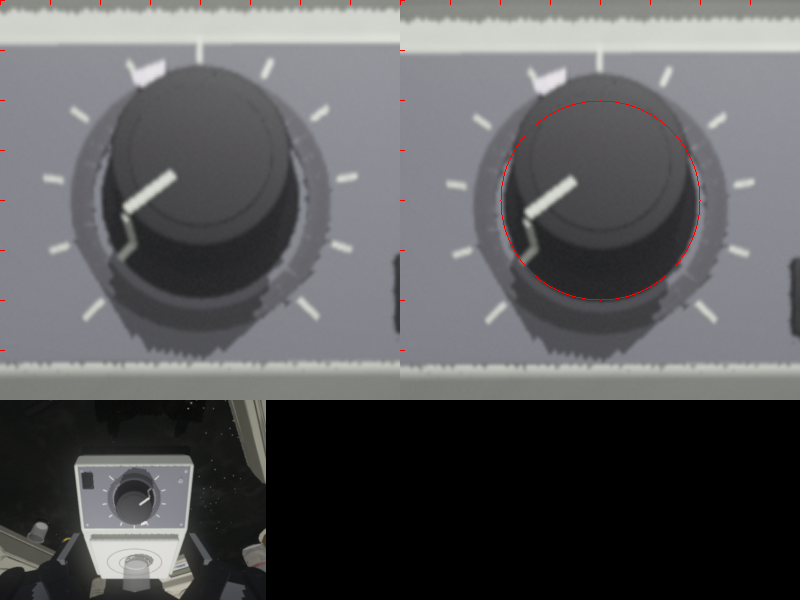

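In the close view the knob is centred as modelled, within about 0.5 mm. The pointer tip is at (121,263) in the right panel, an angle of 217.7°; the wedge at about (150,72) is partly hidden by the knob. I'll measure the wedge numerically.

```bash
python3 - <<'E'
from h import *
for f,h,c in [('scene.npz',.0055,(206,200)),('w5.npz',.0055,(200.5,201.5)),('s2.npz',.0055,(206,200))]:
    d=dict(np.load(f)); T=knob(); im=rectify(d,T,h).min(-1).astype(int)
    v,u=np.mgrid[:400,:400]; x=u-c[0]; y=c[1]-v; r=np.hypot(x,y)*.3; a=np.degrees(np.arctan2(y,x))%360
    print(f)
    for r0 in np.arange(28,46,2):
        m=(r>=r0)&(r<r0+2)&(a>90)&(a<150); bg=np.median(im[m]); w=np.clip(im[m]-190 if f!='w5.npz' else im[m]-bg-25,0,None)*((im[m]>170))
        if w.sum()>200:
            aa=a[m][w>0]; print(r0,round(np.average(a[m],weights=w),1),aa.min().round(1),aa.max().round(1),(w>0).sum(),bg)
    m=(a>180)&(a<260)
    for r0 in [24,26,28,30]:
        q=m&(r>=r0)&(r<r0+2); w=np.clip(im[q]-np.median(im[q])-30,0,None); 
        if w.sum(): print(' ptr',r0,round(np.average(a[q],weights=w),1),np.median(im[q]))
# tick centre fit
E
```

```text
scene.npz
30 110.8 106.9 114.6 84 135.0
32 110.7 106.3 115.2 111 121.0
34 111.7 106.0 117.4 146 121.0
36 111.4 104.7 117.4 179 132.0
38 111.5 102.6 120.2 241 168.0
40 115.7 90.4 147.3 408 184.0
42 121.9 90.4 147.6 400 183.0
44 123.4 90.4 147.9 309 178.0
 ptr 24 217.2 26.0
 ptr 26 217.1 36.0
 ptr 28 192.4 75.0
 ptr 30 192.7 89.0
w5.npz
36 113.8 106.3 120.1 116 118.0
38 112.6 90.2 147.0 249 141.0
40 113.5 90.2 147.5 276 144.0
42 117.8 90.2 147.5 130 143.0
44 102.5 90.2 147.3 202 144.0
 ptr 24 213.7 40.0
 ptr 26 216.5 40.0
 ptr 28 199.9 50.0
 ptr 30 196.3 81.0
s2.npz
30 110.7 106.9 114.6 85 140.0
32 110.7 106.3 115.2 111 123.0
34 111.7 106.0 117.4 148 121.0
36 111.4 104.7 117.8 182 134.0
38 111.5 102.2 144.2 250 173.0
40 116.3 90.4 147.7 450 189.0
42 121.5 90.4 147.8 448 186.0
44 123.0 90.4 148.1 344 183.0
 ptr 24 217.2 29.0
 ptr 26 217.2 38.0
 ptr 28 192.6 76.0
 ptr 30 192.9 91.0
```

>>> arm_command:
  slide:
    - [0.16, -0.115, -0.44]
    - [0.16, -0.115, -0.44]
    - [0.16, -0.115, -0.44]
    - [0.16, -0.115, -0.44]
    - [0.16, -0.115, -0.44]
    - [0.16, -0.115, -0.44]
    - [0.16, -0.115, -0.44]
    - [0.16, -0.115, -0.44]
    - [0.16, -0.115, -0.44]
    - [0.07, -0.06, -0.19]
  twist:
    - [0, 0, 0]
    - [0, 0, 0]
    - [0, 0, 0]
    - [0, 0, 0]
    - [0, 0, 0]
    - [0, 0, 0]
    - [0, 0, 0]
    - [0, 0, 0]
    - [0, 0, 0]
    - [0, 0, 0]

```text
time: 19.4
ee_pos: [0.422, 0.3107, 0.0842]
tool_rot: [0.309, 0.926, -0.068, 0.204]
force: [-0.4, 0.6, -0.4]
finger_gap: 0.0853
grip_force: 0.0
```

>>> arm_command:
  slide:
    - [0, 0, 0]
    - [0, 0, 0]
    - [0, 0, 0]
    - [0, 0, 0]
    - [0, 0, 0]
    - [0, 0, 0]
    - [0, 0, 0]
    - [0, 0, 0]
    - [0, 0, 0]
    - [0, 0, 0]
  twist:
    - [0, 0, 0]
    - [0, 0, 0]
    - [0, 0, 0]
    - [0, 0, 0]
    - [0, 0, 0]
    - [0, 0, 0]
    - [0, 0, 0]
    - [0, 0, 0]
    - [0, 0, 0]
    - [0, 0, 0]
  grip: 0
  newtons: 40

```text
time: 20.65
ee_pos: [0.4216, 0.3108, 0.0854]
tool_rot: [0.31, 0.926, -0.068, 0.205]
force: [-4.4, -1.5, 5.5]
finger_gap: 0.0471
grip_force: 40.1
```

>>> arm_command:
  slide:
    - [0, 0, 0]
    - [0, 0, 0]
    - [0, 0, 0]
    - [0, 0, 0]
    - [0, 0, 0]
    - [0, 0, 0]
    - [0, 0, 0]
    - [0, 0, 0]
    - [0, 0, 0]
    - [0, 0, 0]
  twist:
    - [0.0176, -0.0133, -0.0473]
    - [0.0176, -0.0133, -0.0473]
    - [0.0176, -0.0133, -0.0473]
    - [0.0176, -0.0133, -0.0473]
    - [0.0176, -0.0133, -0.0473]
    - [0.0176, -0.0133, -0.0473]
    - [0.0176, -0.0133, -0.0473]
    - [0.0176, -0.0133, -0.0473]
    - [0.0176, -0.0133, -0.0473]
    - [0, 0, 0]

```text
time: 21.9
ee_pos: [0.4215, 0.3107, 0.0854]
tool_rot: [0.852, 0.476, 0.088, 0.199]
force: [-3.8, -1.1, 5.8]
finger_gap: 0.0471
grip_force: 40.1
```

```bash
python3 - <<'E'
from h import *
s=sense(); Rt=np.load('Rt.npy'); T=knob()
rv=(R.from_quat(s['tool_rot'])*R.from_matrix(Rt).inv()).as_rotvec(); print('turned',np.degrees(rv@-T[:3,2]),np.degrees(np.linalg.norm(rv)),np.round(s['qpos'],2),s['ft_torque'].round(2),s['force'].round(1),s['ee_pos'].round(4))
for n in ['scene','wrist']:
    d=cap(n); save(d,n+'6.npz'); c=(206,200) if n=='scene' else (200.5,201.5)
    im=rectify(d,T,.005).min(-1).astype(int); print(n)
    v,u=np.mgrid[:400,:400]; x=u-c[0]; y=c[1]-v; r=np.hypot(x,y)*.3; a=np.degrees(np.arctan2(y,x))%360
    for r0 in [22,24,26,28,30,32,34,36]:
        q=(a>80)&(a<180)&(r>=r0)&(r<r0+2); t=im[q]>150; print(r0,t.sum(),a[q][t].mean().round(1) if t.any() else '', np.percentile(a[q][t],[5,95]).round(1) if t.any() else '')
E
```

```text
turned 84.66401508364252 84.66413063573492 [ 0.9   0.44  2.03 -0.65  0.77  1.95] [-0.27  0.46 -0.33] [-3.8 -1.1  5.8] [0.4215 0.3107 0.0854]
scene
22 0  
24 0  
26 0  
28 3 80.3 [80.1 80.5]
30 0  
32 0  
34 20 81.2 [80.1 82.8]
36 47 84.4 [ 80.5 107.1]
wrist
22 0  
24 39 129.6 [127.7 131.8]
26 46 131.1 [129.  133.2]
28 52 132.3 [130.3 134.2]
30 48 114.2 [111.1 126.3]
32 89 112.9 [109.6 116. ]
34 136 113.0 [108.6 117.4]
36 175 113.1 [107.6 118.5]
```

The wrist view shows the pointer and wedge together: pointer at about 132.5°, wedge at about 113°, with no slip. I'm turning about 19.5° more.

>>> arm_command:
  slide:
    - [0, 0, 0]
    - [0, 0, 0]
    - [0, 0, 0]
    - [0, 0, 0]
    - [0, 0, 0]
    - [0, 0, 0]
    - [0, 0, 0]
    - [0, 0, 0]
    - [0, 0, 0]
    - [0, 0, 0]
  twist:
    - [0.0122, -0.0092, -0.0327]
    - [0.0122, -0.0092, -0.0327]
    - [0.0122, -0.0092, -0.0327]
    - [0, 0, 0]
    - [0, 0, 0]
    - [0, 0, 0]
    - [0, 0, 0]
    - [0, 0, 0]
    - [0, 0, 0]
    - [0, 0, 0]

```text
time: 23.25
ee_pos: [0.4215, 0.3107, 0.0854]
tool_rot: [0.92, 0.326, 0.12, 0.181]
force: [-5.1, -1.1, 5.7]
finger_gap: 0.0466
grip_force: 40.1
```

```bash
cat > m.py <<'E'
from h import *
s=sense(); Rt=np.load('Rt.npy'); T=knob()
rv=(R.from_quat(s['tool_rot'])*R.from_matrix(Rt).inv()).as_rotvec(); print('turned',np.degrees(rv@-T[:3,2]))
d=cap('wrist'); save(d,'w7.npz'); c=(200.5,201.5)
v,u=np.mgrid[:400,:400]; x=u-c[0]; y=c[1]-v; r=np.hypot(x,y)*.3; a=np.degrees(np.arctan2(y,x))%360
im=rectify(d,T,.005).min(-1).astype(int)
for r0 in [23,24,25,26,27,28,29,30,31,32,33,34,35,36,37]:
    q=(a>85)&(a<150)&(r>=r0)&(r<r0+1); t=im[q]>150; print(r0,t.sum(),a[q][t].mean().round(1) if t.any() else '', np.percentile(a[q][t],[5,95]).round(1) if t.any() else '')
E
python3 m.py
```

```text
turned 104.02580634388057
23 2 109.8 [108.8 110.8]
24 25 110.0 [107.8 112.2]
25 24 110.5 [108.3 112.7]
26 25 111.3 [109.3 113.3]
27 23 111.8 [109.8 113.8]
28 27 112.5 [110.4 114.5]
29 25 112.9 [110.9 114.8]
30 19 112.9 [111.4 114.2]
31 26 112.8 [110.9 114.7]
32 35 112.8 [110.4 115.1]
33 46 112.4 [109.3 115.5]
34 56 112.4 [108.7 116.1]
35 66 112.5 [108.3 116.8]
36 79 112.8 [107.8 117.5]
37 86 112.5 [107.3 117.8]
```

The pointer (112.9° at its tip) and the wedge (112.7°) are in line. I'm releasing and backing off along the knob's axis.

>>> arm_command:
  slide:
    - [0, 0, 0]
    - [0, 0, 0]
    - [0, 0, 0]
    - [0, 0, 0]
    - [0, 0, 0]
    - [0, 0, 0]
    - [0, 0, 0]
    - [0, 0, 0]
    - [0, 0, 0]
    - [0, 0, 0]
  twist:
    - [0, 0, 0]
    - [0, 0, 0]
    - [0, 0, 0]
    - [0, 0, 0]
    - [0, 0, 0]
    - [0, 0, 0]
    - [0, 0, 0]
    - [0, 0, 0]
    - [0, 0, 0]
    - [0, 0, 0]
  grip: 1

```text
time: 24.55
ee_pos: [0.422, 0.3111, 0.0849]
tool_rot: [0.92, 0.326, 0.121, 0.181]
force: [-0.3, -0.3, -0.4]
finger_gap: 0.0852
grip_force: 0.0
```

>>> arm_command:
  slide:
    - [-0.1, 0.08, 0.28]
    - [-0.2, 0.15, 0.54]
    - [-0.2, 0.15, 0.54]
    - [-0.2, 0.15, 0.54]
    - [-0.2, 0.15, 0.54]
    - [-0.2, 0.15, 0.54]
    - [-0.2, 0.15, 0.54]
    - [-0.1, 0.08, 0.28]
    - [0, 0, 0]
    - [0, 0, 0]
  twist:
    - [0, 0, 0]
    - [0, 0, 0]
    - [0, 0, 0]
    - [0, 0, 0]
    - [0, 0, 0]
    - [0, 0, 0]
    - [0, 0, 0]
    - [0, 0, 0]
    - [0, 0, 0]
    - [0, 0, 0]

```text
time: 25.8
ee_pos: [0.3939, 0.332, 0.1606]
tool_rot: [0.92, 0.326, 0.12, 0.181]
force: [0.2, -0.4, 0.8]
finger_gap: 0.0852
grip_force: 0.0
```

```bash
python3 m.py; python3 - <<'E'
from h import *
d=dict(np.load('w7.npz')); a=rectify(d,knob(),.005)
e=cap('scene'); b=rectify(e,knob(),.005)
c=cv2.cvtColor(d['color'],cv2.COLOR_RGB2BGR); c=cv2.resize(c,(266,200),interpolation=cv2.INTER_AREA)
f=cv2.resize(cv2.cvtColor(e['color'],cv2.COLOR_RGB2BGR)[190:340,190:340],(200,200))
g=cv2.resize(cv2.cvtColor(cap('side')['color'],cv2.COLOR_RGB2BGR)[110:220,180:330],(273,200))
o=np.vstack([np.hstack([a,b]),cv2.copyMakeBorder(np.hstack([c,f,g]),0,0,0,800-739,cv2.BORDER_CONSTANT)])
cv2.imwrite('pics/final.png',o)
E
```

```text
turned 103.99260094658769
23 5 89.6 [88.3 91. ]
24 15 111.1 [109.5 112.8]
25 23 111.4 [109.3 113.5]
26 24 111.7 [109.9 113.8]
27 22 112.3 [110.5 114.2]
28 25 112.7 [110.8 114.5]
29 24 112.8 [110.9 114.6]
30 20 112.8 [111.3 114.2]
31 27 112.3 [110.4 114.2]
32 36 112.2 [109.7 114.6]
33 42 112.4 [109.6 115.3]
34 55 112.5 [108.8 116.1]
35 65 112.4 [108.3 116.7]
36 77 112.7 [107.8 117.3]
37 83 112.4 [107.4 117.7]
```

View pics/final.png

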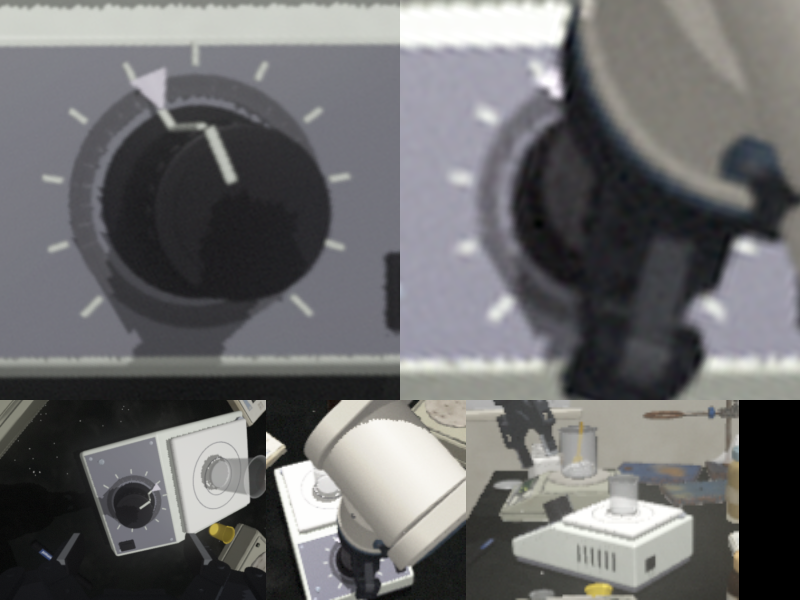

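The final view shows the pointer's tip meeting the wedge's tip at about (163,112). The side view has the beaker upright mid-plate, and the gripper is clear of everything, so I'm handing in.

```bash
python3 -c "
from cell import ticket; print(ticket.hand_in())"
```

```text
the job is handed in; nothing more can be done
None
```

The job is handed in: the beaker stands upright in the middle of the stirrer plate, the knob's pointer is at the wedge to within about 0.5° as measured from the wrist camera, and the gripper is open and clear, at about 26 s of the 58 s allowed (no verdict came back).

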